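Tap the egg cup to the centre of the banding wheel

TASK

The terracotta egg cup stands off-centre on the small round banding wheel and must be centred for painting bands: with slow, light taps or pushes of the fingers, slide it over until its foot stands wholly inside the small red ring in the middle, then take the hand away. It is tippy, so keep it standing on the wheel all the time; do not pinch, lift or carry it, and leave everything else on the table where it is.

Things in the scene. Friction and masses are not known exactly. Their poses are not given: they have to be found in the camera images.
- egg_cup: loose plain red-brown terracotta egg cup, 56 mm tall, 0.08 to 0.17 kg: round flat foot 42 mm across, 10 mm thick; stem 15 mm across; open bowl widening to 38 mm across at the rim. Origin: centre of the foot's underside, z up its axis. Pushed at the foot it slides (an upright finger with its tip within 10 mm of the wheel touches there first); pushed at the bowl it may topple.
- wheel_centre (a point): centre of the top of the round pale off-white banding wheel (dark foot below), 60 mm above the table, z up. The wheel is locked and fixed. Its flat top is 150 mm across, with a red ring in the middle (54 mm inside, 60 mm outside diameter) and two thin dark rings (90 and 122 mm across). The egg cup's axis starts 25 to 48 mm from here, in any direction.
- bottle_part1: white bottle with a wide white screw cap, left or right of the wheel, 55 mm across, 104 mm tall; a bystander, its origin at the centre of its underside
- bottle_part2: the other such white bottle, 55 mm across, 104 mm tall; a bystander, its origin at the centre of its underside
- dropper: slim white dropper bottle, 25 mm across, 87 mm tall; a bystander, its origin at the centre of its underside
- flat_brush: flat brush with a wooden handle lying at the left, 42 x 197 x 14 mm, long along its y; a bystander, its origin at the centre of its underside
- tape_measure: yellow pocket tape measure, 33 x 80 x 60 mm; a bystander, its origin at the centre of its underside
- pencil: green pencil lying flat, 7 x 160 x 7 mm, long along its y; a bystander, its origin at the centre of its underside
There are look-alikes about, which are no part of the job. Of the things like the egg_cup, leave any that is green; of the rest the smaller one is meant.

How it is judged:
At the end, for the whole second after the job is handed in: The egg cup stands upright (within 0.08 rad) and at rest on the wheel's top, its axis within 6 mm of the wheel's centre, so that its foot lies inside the red ring (horizontal distance between egg_cup and wheel_centre below 0.006 m and z of egg_cup in the frame of wheel_centre between -0.004 and 0.004 m and angle between egg_cup's own z axis and vertical below 0.08 rad and linear speed of egg_cup below 0.01 m/s); the robot touches nothing.
It fails at once if the egg cup is tipped by more than 0.4 rad (angle between egg_cup's own z axis and vertical above 0.4 rad).
It fails at once if the egg cup leaves the wheel or is lifted more than 12 mm (z of egg_cup in the frame of wheel_centre below -0.012 m or z of egg_cup in the frame of wheel_centre above 0.012 m).
It fails at once if the egg cup is pinched or struck hard: more than 15 N from the fingers (contact force between the fingers and egg_cup above 15 N).
It fails at once if the egg cup is shoved fast, over 0.35 m/s (linear speed of egg_cup above 0.35 m/s).
It fails at once if a bystander is moved more than 20 mm (distance of any of bottle_part1, bottle_part2, dropper, flat_brush, tape_measure, pencil from where it was at the start of the episode above 0.02 m).
It also fails if it takes over 51 s, if anything falls off the work surface, if the arm or the gripper's body presses on something with over 40 N, if the wrist force passes 120 N, or if a joint passes its speed limit or range.

ROBOT

A 6-joint arm with a two-finger parallel gripper is mounted at the origin on a cart in front of the work surface, level with it; the furniture and walls round the work are solid. World frame = base frame: x ahead of the robot, y to its left, z up, the work surface at z = 0. Lengths are in m, angles in rad, forces in N, time in s.
With the tool pointing down it reaches from about 0.375 to 0.9 m from the base axis. Payload 3.1 kg.
Tool frame: the origin (TCP) lies on the centre line of the jaws, within the pads' length; the fingertips stand robot.tip_reach ahead of it and the grasp point (between the pads) lies 8 mm behind it (robot.tip_reach is the distance from the TCP to the fingertips, in m); z points along the fingers, y is the line along which they close (so a half turn about z gives the same grasp; the last joint's range is limited). The gripper opens to 87 mm and grips with 3 to 60 N. Pads are 19 mm wide; open, the fingers measure 117 mm over their backs; the gripper's body (75 mm by 190 mm) begins 51 mm behind the grasp point.
Start: joints at [0.929, 0.527, 1.433, -0, 1.181, -0.178], TCP at [0.279, 0.559, 0.234] pointing down, gripper open.
Joint ranges: [-3.08, 3.08], [-0.75, 2.2], [0.22, 2.44], [-1.43, 4.57], [0, 2.65], [-2.85, 2.85]. Speed limits (rad/s): [2.79, 2.79, 3.14, 3.14, 3.14, 3.14].

INTERFACE

Orientations are given as a unit quaternion [x, y, z, w].
In Python, from rig import robot gives the robot as it stands.
- The arm moves only by the tool jog_arm, never from a script. Its argument "motion" is one flat list of numbers, 7 for each row, row after row: the shift along the tool's x, y, z scaled (see below), then the turn, a rotation vector about the tool's x, y, z scaled (see below), then the gripper's target within -1 to 1 (shut at 1, half-way at 0, fully open at -1). In form: [x, y, z, rx, ry, rz, hand, x, y, z, rx, ry, rz, hand, ...]. A call has 1 to 12 rows; each row shifts and turns the commanded pose from where the row before left it, along the tool's axes as they then stand; what a row does not reach is not made up. The controller multiplies each number of a shift by 4 cm and each number of a turn by 4 degrees. A row lasts 1/8 s, in which the tool goes at most 62.5 mm and 10.7 degrees, less where a joint would pass 70% of its speed; a pose out of reach is approached as far as the arm can. A call with a number of a shift or a turn outside -1 to 1 is refused whole. A call with a gripper value outside its range is refused whole. The fingers move at their own pace and stop on an object; "grip_force" is the grip in N (left out, the last holds). Time passes only in rows, so rows that do not move let the fingers close. It gives the time, the measured TCP pose, the force, the opening and the grip force at its end, in the units of the state.
- robot.get_obs(): the state, without advancing time (a new reading comes with each control period).
- robot.camera(name): name is "scene" or "side" or "wrist"; returns the picture (400x640x3 uint8, blue, green, red); there is no depth.
- robot.calibration(name): a dict with "fx", "fy", "cx", "cy" (pixels), "dist_coeffs" ([k1, k2, p1, p2, k3] as OpenCV has them; the pictures are not rectified), "R" (3x3) and "t" (3): a world point X has camera coordinates R X + t; the wrist camera has in their place "T_tool_cam" (4x4, takes a point from camera to tool coordinates, whose origin is the TCP and whose axes are the flange's). Camera axes: x right, y down, z forward; pixel columns grow to the right and rows downward; lengths in m; the calibration is good to about 2 mm. A picture is of the moment at which its call begins: read the wrist's pose just before it. calibration takes no time and is no camera call.
- robot.hand_in(): hands the job in; it is judged then, once.
The state is a dict: "time": time; "q": joint angles; "joint_velocities": joint speeds; "joint_torque": joint torques, N m; "position": TCP position; "tool_rot": TCP orientation; "ft_force": force on the tool from outside, world axes, zero at the start; "moment": the same for the moment, N m; "grip_width": finger opening in m; "grip_force": force on a finger pad.
Only numpy, scipy, OpenCV 4.12 (cv2) and the standard library are available. Lean on these libraries where they do the work, as an engineer would, in place of code of your own. Each camera call takes 0.05 s, during which the arm holds its last target. There are 200 camera calls.

## Working session

There is one attempt and no reset: what is moved stays moved. The work goes in short steps, Python scripts to look and compute and a tool call to move; the robot and the scene stay as the last step left them, time stands still between calls to the robot, and variables do not carry over. Pictures are saved under pics/ and viewed, at most 10 in all, crops included, and the job is handed in when it is done.

Besides the shell and the picture viewer there is one more tool, called after "Call:" as a command line: name --argument value ..., lists and objects as JSON in quotes. jog_arm: Moves the arm, as the interface text tells. Shifts and turns lie within -1 to 1; 1 stands for 4 cm of shift or 4 degrees of turn. Its arguments: {"type":"object","properties":{"motion":{"type":"array","items":{"type":"number"}},"grip_force":{"type":"number"}},"required":["motion"]}

```bash
mkdir -p pics; ls; python3 - <<'E'
from rig import robot
import cv2,numpy as np
o=robot.get_obs();print(o['time'],o['position'],o['tool_rot'],o['grip_width'],robot.tip_reach)
a=robot.camera("scene");b=robot.camera("side")
cv2.imwrite("pics/scene0.png",a);cv2.imwrite("pics/side0.png",b)
for n in("scene","side","wrist"):
    c=robot.calibration(n);print(n,{k:np.round(v,4).tolist() for k,v in c.items()})
E
```

```text
pics
0.0 [0.27856787 0.5586856  0.23256629] [ 2.29349771e-01  9.73343463e-01 -9.96528023e-04 -4.37930551e-04] 0.08662345010575877 0.011
scene {'fx': 470.5885, 'fy': 470.5885, 'cx': 312.4833, 'cy': 196.31, 'dist_coeffs': [-0.0019, 0.0, 0.0, 0.0, 0.0], 'R': [[0.5099, -0.8603, -0.0003], [-0.5768, -0.3416, -0.742], [0.6382, 0.3785, -0.6704]], 't': [-0.2618, 0.3526, 1.1337]}
side {'fx': 366.423, 'fy': 366.423, 'cx': 317.0891, 'cy': 194.5594, 'dist_coeffs': [-0.0862, 0.0, 0.0, 0.0, 0.0], 'R': [[0.844, -0.5363, 0.0065], [-0.2045, -0.3331, -0.9204], [0.4958, 0.7755, -0.3908]], 't': [-0.4116, 0.1665, 1.0835]}
wrist {'fx': 358.0972, 'fy': 358.0972, 'cx': 324.4841, 'cy': 199.3144, 'dist_coeffs': [-0.065, 0.0, 0.0, 0.0, 0.0], 'T_tool_cam': [[0.0005, -0.954, -0.2998, 0.0832], [1.0, 0.0004, 0.0002, -0.0003], [-0.0001, -0.2998, 0.954, -0.1511], [0.0, 0.0, 0.0, 1.0]]}
```

View pics/scene0.png

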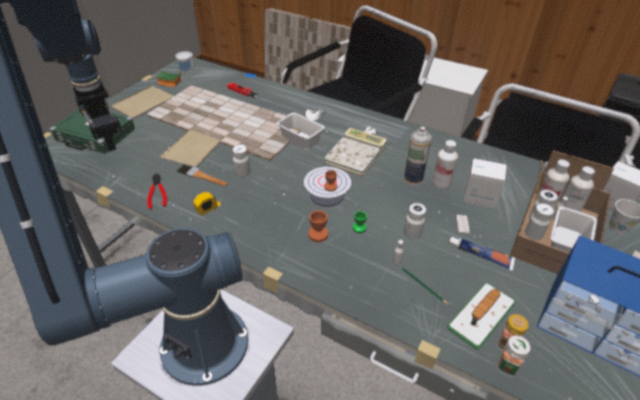

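View pics/side0.png

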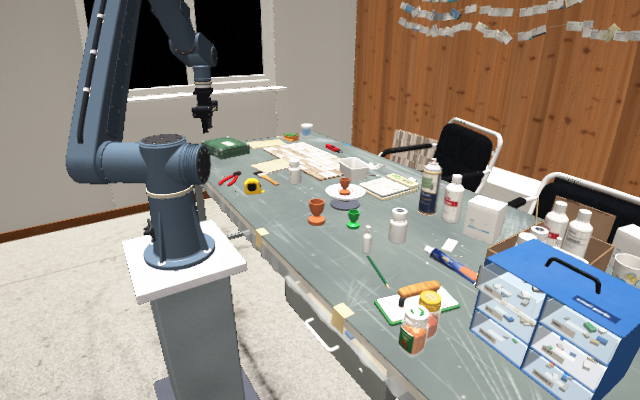

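The scene view shows the wheel at about (327,185) with the small terracotta cup on it at about (331,180). The larger terracotta cup at (318,226) and the green one at (360,222) are the look-alikes. Bottles stand at (240,160) and (415,220), and the dropper is at (399,250). The side view agrees, with the wheel at (345,192).

```bash
cat > h.py <<'E'
from rig import robot
import cv2,numpy as np
from scipy.spatial.transform import Rotation as Rn
def cam(n,o=None):
    c=robot.calibration(n);K=np.array([[c['fx'],0,c['cx']],[0,c['fy'],c['cy']],[0,0,1]]);d=np.array(c['dist_coeffs'])
    if n=='wrist':
        T=np.array(c['T_tool_cam']);Rt=Rn.from_quat(o['tool_rot']).as_matrix()
        R=Rt@T[:3,:3];p=np.array(o['position'])+Rt@T[:3,3]
    else: R=np.array(c['R']).T;p=-R@np.array(c['t'])
    return K,d,R,p
def onplane(C,uv,z):
    K,d,R,p=C;xy=cv2.undistortPoints(np.array(uv,float).reshape(-1,1,2),K,d)[:,0]
    D=np.c_[xy,np.ones(len(xy))]@R.T
    return p+D*((z-p[2])/D[:,2])[:,None]
def proj(C,X):
    K,d,R,p=C;return cv2.projectPoints((np.array(X,float).reshape(-1,3)-p)@R,np.zeros(3),np.zeros(3),K,d)[0][:,0]
E
python3 - <<'E'
from h import *
S=cam('scene');D=cam('side')
P=lambda C,uv,z:print(np.round(onplane(C,uv,z),3).tolist())
P(S,[(327,183)],.06);P(D,[(345,191)],.06)
P(S,[(331,187)],.06)
P(S,[(318,237),(360,230),(415,234),(240,172),(399,260),(205,210)],0)
o=robot.get_obs();R=Rn.from_quat(o['tool_rot']).as_matrix();print(R.round(3))
w=onplane(S,[(327,183)],.06)[0];w[2]=.234
print('tool shift units',(R.T@(w-o['position'])/.04).round(2))
E
```

```text
[[0.606, 0.002, 0.06]]
[[0.61, -0.001, 0.06]]
[[0.595, -0.019, 0.06]]
[[0.44, -0.063, 0.0], [0.529, -0.157, 0.0], [0.597, -0.305, 0.0], [0.566, 0.321, 0.0], [0.48, -0.303, 0.0], [0.359, 0.3, 0.0]]
[[-0.895  0.446 -0.001]
 [ 0.446  0.895 -0.002]
 [ 0.    -0.002 -1.   ]]
tool shift units [-13.54  -8.81  -0.02]
```

Call:
jog_arm --motion '[-0.95,-0.6,0,0,0,0,1,-0.95,-0.6,0,0,0,0,1,-0.95,-0.6,0,0,0,0,1,-0.95,-0.6,0,0,0,0,1,-0.95,-0.6,0,0,0,0,1,-0.95,-0.6,0,0,0,0,1,-0.95,-0.6,0,0,0,0,1,-0.95,-0.6,0,0,0,0,1,-0.95,-0.6,0,0,0,0,1,-0.95,-0.6,0,0,0,0,1,-0.95,-0.6,0,0,0,0,1,-0.95,-0.6,0,0,0,0,1]'

```text
time: 1.6
position: [0.5588, 0.0966, 0.2332]
tool_rot: [0.229, 0.973, -0.0, -0.0]
ft_force: [0.2, 0.8, 0.6]
grip_width: 0.0005
grip_force: 0.0
```

Call:
jog_arm --motion '[-0.9,-0.7,0,0,0,0,1,-0.5,-0.5,0,0,0,0,1,0,0,0,0,0,0,1]'

```text
time: 1.98
position: [0.5877, 0.028, 0.233]
tool_rot: [0.231, 0.973, -0.0, -0.0]
ft_force: [0.2, 1.2, 0.3]
grip_width: 0.0004
grip_force: 0.0
```

```bash
cat >> h.py <<'E'
def measure(name,z=None):
    o=robot.get_obs();im=robot.camera('wrist');cv2.imwrite(f'pics/{name}.png',im);return o,im
E
python3 - <<'E'
from h import *
o,im=measure('w1');print(o['time'],o['position'],o['tool_rot'],o['ft_force'],o['grip_width'])
E
```

```text
1.975 [0.58766621 0.02804258 0.23301671] [ 2.30965796e-01  9.72961853e-01 -7.17237975e-05 -1.68187780e-04] [0.21371352 1.17201583 0.29223441] 0.00043959884926103593
```

View pics/w1.png

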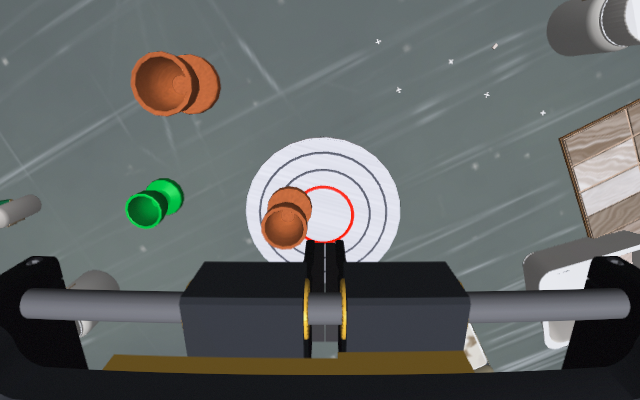

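The wrist view shows the wheel centred at about (324,214) with the red ring. The small cup's foot is at about (291,207) and its rim at (285,227). The larger terracotta cup (175,83) and the green cup (155,203) are off the wheel.

```bash
cat >> h.py <<'E'
from scipy.optimize import least_squares
def circ(P,r,c0):
    f=lambda c:np.hypot(*(P-c).T)-r
    s=least_squares(f,c0,loss='soft_l1',f_scale=.0007);return s.x,np.sqrt(np.median(f(s.x)**2))
def locate(o,im,z=.06,guess=None):
    C=cam('wrist',o);hsv=cv2.cvtColor(im,cv2.COLOR_BGR2HSV);H,S,V=[hsv[...,i].astype(int) for i in range(3)]
    # red ring
    m=((H<6)|(H>174))&(S>150)&(V>180);v,u=np.nonzero(m)
    P=onplane(C,np.c_[u,v],z)[:,:2];c0=np.median(P,0) if guess is None else np.array(guess)
    k=abs(np.hypot(*(P-c0).T)-.0285)<.02;w,e=circ(P[k],.0285,c0)
    k=abs(np.hypot(*(P-w).T)-.0285)<.005;w,e=circ(P[k],.0285,w)
    # wheel rim
    wm=((S<40)&(V>175)).astype(np.uint8);cs=cv2.findContours(wm,0,1)[0]
    q=np.vstack(cs)[:,0];Q=onplane(C,q,z)[:,:2];kq=abs(np.hypot(*(Q-w).T)-.075)<.006
    w2,e2=circ(Q[kq],.075,w) if kq.sum()>20 else (w*np.nan,0)
    # cup foot
    m=((H>=4)&(H<16)&(S>110)&(V>40)&~m).astype(np.uint8)
    cs=[c for c in cv2.findContours(m,0,1)[0] if cv2.contourArea(c)>60]
    best=None
    for c in cs:
        X=onplane(C,c[:,0],z)[:,:2]
        if np.hypot(*(X.mean(0)-w))<.095 and (best is None or len(X)>len(best)):best=X
    n=C[3][:2]-w;n/=np.hypot(*n)
    t=best@n;c=best[t.argmax()]-.021*n
    for _ in range(8):
        d=best-c;a=d@n/np.hypot(*d.T);k=(a>.35)&(abs(np.hypot(*d.T)-.021)<.005);c,e3=circ(best[k],.021,c)
    print('ring',w.round(4),e.round(4),'wheel',w2.round(4),round(float(e2),4),kq.sum(),'cup',c.round(4),e3.round(4),k.sum(),'off',((c-w)*1e3).round(1))
    return w,c
E
python3 - <<'E'
from h import *
o=robot.get_obs();im=cv2.imread('pics/w1.png')
w,c=locate(o,im)
C=cam('wrist',o);a=np.linspace(0,6.28,200)
for p,r,col in((w,.0285,(255,0,0)),(w,.075,(255,0,0)),(c,.021,(0,255,0))):
    cv2.polylines(im,[proj(C,np.c_[p[0]+r*np.cos(a),p[1]+r*np.sin(a),0*a+.06]).astype(np.int32)],True,col,1)
cv2.imwrite('pics/w1o.png',cv2.resize(im[130:280,220:420],(800,600)))
E
```

```text
ring [0.6165 0.0123] 0.0006 wheel [0.6172 0.012 ] 0.0006 327 cup [ 0.5962 -0.0126] 0.0002 48 off [-20.3 -24.9]
```

View pics/w1o.png

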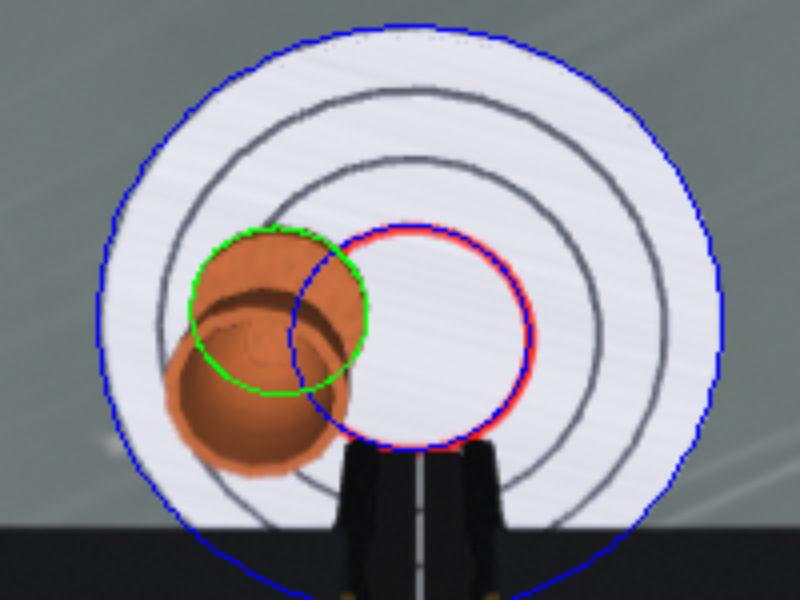

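Call:
jog_arm --motion '[0,0,0,0,0,0.9,1,0,0,0,0,0,0.9,1,0,0,0,0,0,0.9,1,0,0,0,0,0,0.75,1,0,0,0,0,0,0,1,0,0,0,0,0,0,1]'

```text
time: 2.78
position: [0.5867, 0.0309, 0.2335]
tool_rot: [0.344, 0.939, 0.0, -0.0]
ft_force: [-0.1, -0.9, -0.3]
grip_width: 0.0007
grip_force: 0.0
```

```bash
python3 - <<'E'
from h import *
o,im=measure('w2');w,c=locate(o,im)
o=robot.get_obs();R=Rn.from_quat(o['tool_rot']).as_matrix();print(o['time'],o['position'],R.round(3).tolist())
for W in (w,np.array([.6172,.012])):
    d=W-c;print('dir tool',(R.T@np.r_[d,0]*1e3).round(1),np.hypot(*d))
s=np.r_[c-.048*d/np.hypot(*d),.234];print(s,'units',(R.T@(s-o['position'])/.04).round(2))
S=cam('scene');print(proj(S,[[.617,.012,.06]]),proj(cam('side'),[[.617,.012,.06]]))
E
```

```text
ring [0.6175 0.0107] 0.0006 wheel [0.6182 0.0103] 0.0007 321 cup [ 0.597  -0.0145] 0.0002 46 off [-20.6 -25.2]
2.825 [0.5868177  0.03067364 0.23351016] [[-0.763, 0.646, -0.0], [0.646, 0.763, 0.0], [0.0, -0.0, -1.0]]
dir tool [ 0.6 32.5 -0. ] 0.032484689845919415
dir tool [ 1.7 33.3 -0. ] 0.03333097763137314
[ 0.56781507 -0.05262087  0.234     ] units [-0.98 -1.9  -0.01]
[[325.87442269 179.93737631]] [[344.54870817 189.52833604]]
```

Call:
jog_arm --motion '[-0.46,-0.95,0,0,0,0,1,-0.46,-0.95,0,0,0,0,1,0,0,0,0,0,0,1,0,0,0.7,0,0,0,1,0,0,0.7,0,0,0,1,0,0,0.7,0,0,0,1,0,0,0.7,0,0,0,1,0,0,0.6,0,0,0,1,0,0,0.4,0,0,0,1,0,0,0,0,0,0,1,0,0,0,0,0,0,1]'

```text
time: 4.2
position: [0.5667, -0.0516, 0.0822]
tool_rot: [0.344, 0.939, 0.0, 0.001]
ft_force: [-1.4, 0.9, -0.6]
grip_width: 0.0005
grip_force: 0.0
```

```bash
cat > m.py <<'E'
from h import *
import sys
o,im=measure(sys.argv[1]);w,c=locate(o,im,guess=(.6175,.0107))
R=Rn.from_quat(o['tool_rot']).as_matrix();p=o['position'];print(o['time'],p.round(4),o['ft_force'].round(2),'z-axis',R[:,2].round(3))
t=lambda a:(R.T@np.r_[a-p[:2],0]*1e3).round(1)[:2]
print('tool frame mm: cup',t(c),'wheel',t(w),t(np.array([.6178,.0112])))
E
python3 m.py w3
```

```text
ring [0.6175 0.0106] 0.0006 wheel [0.617  0.0093] 0.0008 566 cup [ 0.5971 -0.0132] 0.0002 89 off [-20.4 -23.8]
4.2 [ 0.5667 -0.0516  0.0822] [-1.36  0.94 -0.58] z-axis [ 0.001 -0.    -1.   ]
tool frame mm: cup [ 1.7 48.9] wheel [ 1.5 80.3] [ 1.7 81. ]
```

View pics/w3.png

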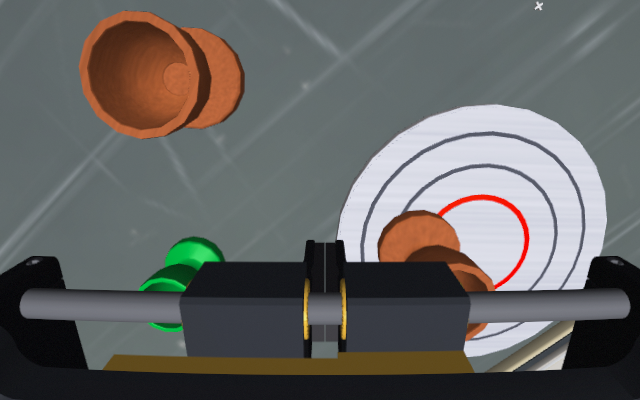

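The cup's foot shows at about (420,240) to the right of the closed fingertips at (324,245), with the ring at (483,240). The push line along tool y is aligned.

Call:
jog_arm --motion '[0.04,0,0.15,0,0,0,1,0,0,0,0,0,0,1,0,0.1,0,0,0,0,1,0,0.1,0,0,0,0,1,0,0.1,0,0,0,0,1,0,0.1,0,0,0,0,1,0,0.05,0,0,0,0,1,0,0.05,0,0,0,0,1,0,0.05,0,0,0,0,1,0,0,0,0,0,0,1,0,0,0,0,0,0,1]'

```text
time: 5.62
position: [0.579, -0.034, 0.0755]
tool_rot: [0.345, 0.939, 0.0, 0.0]
ft_force: [-0.3, -0.7, 1.0]
grip_width: 0.0003
grip_force: 0.7
```

```bash
python3 m.py w4
```

```text
ring [0.6175 0.0106] 0.0006 wheel [0.6175 0.0095] 0.0007 566 cup [ 0.6    -0.0109] 0.0002 91 off [-17.5 -21.5]
5.625 [ 0.579  -0.034   0.0755] [-0.27 -0.72  0.99] z-axis [ 0.  0. -1.]
tool frame mm: cup [-1.1 31.2] wheel [-0.5 58.8] [-0.3 59.5]
```

Call:
jog_arm --motion '[0,0.05,0,0,0,0,1,0,0.05,0,0,0,0,1,0,0.05,0,0,0,0,1,0,0.05,0,0,0,0,1,0,0.05,0,0,0,0,1,0,0.05,0,0,0,0,1,0,0,0,0,0,0,1]'

```text
time: 6.55
position: [0.587, -0.0246, 0.0755]
tool_rot: [0.345, 0.939, 0.0, 0.0]
ft_force: [-0.6, -1.1, 0.3]
grip_width: 0.0008
grip_force: 0.6
```

```bash
python3 m.py w5
```

```text
ring [0.6175 0.0106] 0.0006 wheel [0.6175 0.0096] 0.0008 566 cup [ 0.6083 -0.0019] 0.0002 93 off [ -9.2 -12.5]
6.55 [ 0.587  -0.0246  0.0755] [-0.57 -1.1   0.26] z-axis [ 0.  0. -1.]
tool frame mm: cup [-1.5 31.1] wheel [-0.5 46.6] [-0.3 47.2]
```

Call:
jog_arm --motion '[0,0.05,0,0,0,0,1,0,0.05,0,0,0,0,1,0,0.05,0,0,0,0,1,0,0.05,0,0,0,0,1,0,0.05,0,0,0,0,1,0,0.05,0,0,0,0,1,0,0,0,0,0,0,1]'

```text
time: 7.48
position: [0.5948, -0.0154, 0.0755]
tool_rot: [0.345, 0.939, 0.0, 0.0]
ft_force: [-0.5, -1.8, 1.3]
grip_width: 0.0006
grip_force: 0.5
```

```bash
python3 m.py w6
```

```text
ring [0.6176 0.0106] 0.0007 wheel [0.6177 0.0096] 0.0006 549 cup [0.6165 0.0068] 0.0002 95 off [-1.1 -3.8]
7.475 [ 0.5948 -0.0154  0.0755] [-0.48 -1.82  1.3 ] z-axis [ 0.  0. -1.]
tool frame mm: cup [-2.1 31. ] wheel [-0.5 34.6] [-0.3 35.2]
```

Call:
jog_arm --motion '[0,0.03,0,0,0,0,1,0,0.03,0,0,0,0,1,0,0.03,0,0,0,0,1,0,0,0,0,0,0,1,0,-0.1,0,0,0,0,1,0,-0.2,0,0,0,0,1,0,-0.3,0,0,0,0,1,0,-0.3,0,0,0,0,1,0,0,0,0,0,0,1,0,0,0,0,0,0,1]'

```text
time: 8.78
position: [0.5737, -0.0406, 0.0756]
tool_rot: [0.345, 0.939, 0.0, 0.0]
ft_force: [-0.3, 0.0, 0.1]
grip_width: 0.0005
grip_force: 0.0
```

```bash
python3 m.py w7
```

```text
ring [0.6174 0.0106] 0.0006 wheel [0.6175 0.0093] 0.0004 474 cup [0.6177 0.0094] 0.0003 90 off [ 0.2 -1.2]
8.775 [ 0.5737 -0.0406  0.0756] [-0.28  0.02  0.06] z-axis [ 0.  0. -1.]
tool frame mm: cup [-1.1 66.5] wheel [-0.2 67.3] [-0.1 68. ]
```

Call:
jog_arm --motion '[0,-0.5,0,0,0,0,1,0,0,-0.6,0,0,0,1,0,0,-0.8,0,0,0,1,0,0,-0.8,0,0,0,1,0,0,-0.8,0,0,0,1,0,0,-0.8,0,0,0,1,0,0,0,0,0,0,1,0,0,0,0,0,0,1]'

```text
time: 9.82
position: [0.5595, -0.0558, 0.2268]
tool_rot: [0.345, 0.939, -0.0, -0.001]
ft_force: [-0.3, -1.0, 0.3]
grip_width: 0.0007
grip_force: 0.0
```

```bash
python3 m.py w8; python3 -c "
import cv2;from h import robot
a=cv2.imread('pics/w8.png');b=robot.camera('scene')
cv2.imwrite('pics/fin.png',cv2.hconcat([cv2.resize(a,(400,300)),cv2.resize(b[130:280,220:420],(400,300))]))"
```

```text
ring [0.6175 0.0107] 0.0006 wheel [0.6172 0.0105] 0.0012 446 cup [0.6177 0.0098] 0.0003 50 off [ 0.2 -0.9]
9.825 [ 0.5595 -0.0558  0.2268] [-0.27 -1.03  0.31] z-axis [-0.002  0.    -1.   ]
tool frame mm: cup [-1.9 87.7] wheel [-1.2 88.3] [-1.1 88.8]
```

View pics/fin.png

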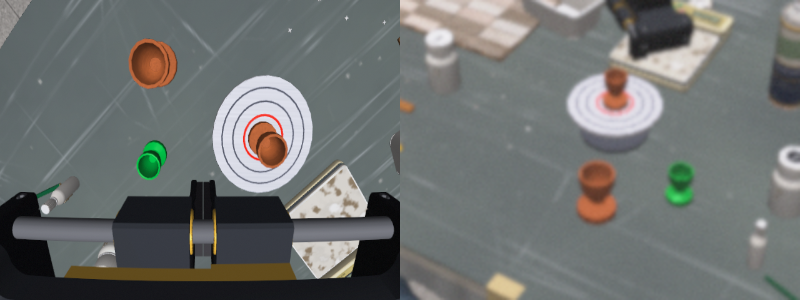

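Both views show the cup upright with its foot inside the red ring (about (262,137) in the left half) and the hand well clear. Measured offset is about 1 mm.

```bash
python3 -c "
from rig import robot
print(robot.hand_in())"
```

```text
the job is handed in; nothing more can be done
None
```

The egg cup stands upright inside the red ring, about 1 mm off-centre by my wrist-camera measurement, with the hand clear, and I handed the job in at about 10 s; no verdict came back.

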